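# Close a transformer core in its assembly fixture

### The job

Close the transformer core in the assembly fixture: with the fingertips, push the loose ferrite half across the deck, square against the fence, and home along it until its legs are fully inside the copper-wound bobbin and it sits tight against the ferrite half clamped there. Then push the red latch round until it lies fully across the back of the core, so that it cannot back out. Push only: the core stays flat on the deck and is never picked up, and everything else on the bench stays where it is.

Things in the scene. Friction and masses are not known exactly. Their poses are not given: they have to be found in the camera images.
- core_half: Loose dark grey E-shaped ferrite half lying flat on the deck: 65 mm wide (its x), 32.5 mm long (its y), 27 mm tall, 0.2 kg, slides freely. Origin: middle of its underside. Three legs, 22.2 mm long, point to its +y (outer 10.4 mm wide, centre 20 mm, windows 12.1 mm). Flat back 16.25 mm from the origin at -y. Starts away from bobbin and fence, turned up to 0.35 rad.
- fixture: Blue-grey anodised aluminium fixture fixed to the bench: deck 150 mm (x) by 320 mm (y), its top 20 mm above the bench. Origin under its middle, axes parallel to core_home's. At its +y end a dark steel stop block and strap clamp the second ferrite half, its leg faces 70 mm to +y of the origin.
- core_home (a point): Point on the deck top where the origin of the loose half lies when home (12 mm to +x, 53.75 mm to +y of the fixture's origin); same axes as the half when home: +y is the way it slides home, +x points to the fence, z up.
- fence (a point): Foot of the fence's working face, on the deck, level with core_home: the face lies 33 mm to +x of core_home, 0.5 mm from the side of a home core. The fence is a straight dark steel bar along y, 20 mm thick, 14 mm above the deck, from 204 mm at -y to 71 mm at +y of this point. A core pushed sideways onto it while still turned wedges; pushed from behind by flat fingers it first straightens.
- bobbin_mouth (a point): Centre of the near (-y) opening of the fixed bobbin, 13.5 mm above the deck. Cream former with copper winding: 41 mm wide, 44 mm long to +y, top 39 mm above the deck. Its opening leaves 1.5 mm either side of the centre leg; the bobbin leaves 1.6 mm to each outer leg.
- latch (a joint): Red latch arm swinging level about a vertical pin on the fence; rad. 0: points along the fence to -y of core_home. Negative: swung out to the far (+x) side, where it starts (-0.6 to -0.1). Grows as it swings in over the deck; stop at 1.571: closed, pointing to -x across the back of a home core (0.5 mm gap). Stays where left; about 1 N at the knob moves it.
- latch_pivot (a point): On the latch's axis, on top of the fence, 14 mm above the deck. The arm reaches 78 mm from here, is 12 mm wide (6 mm either side of its axis line) and fills 15 to 25 mm above the deck.
- latch_knob (a point): Top centre of the upright red round knob (12 mm across, 22 mm tall) on the latch arm, 72 mm from the pivot, top 47 mm above the deck.
- wire_spool: Black spool of copper wire standing on its flange, 68 mm across, 65 mm tall; bystander. Origin under its centre.
- glue_bottle: Small round bottle with red cap, 36 mm across, 80 mm tall; bystander. Origin under its centre.
- toroid: Green ring core lying flat, 55 mm outside, 25 mm hole, 20 mm tall; bystander. Origin under its centre.
- tape_roll: Roll of amber tape lying flat, 72 mm outside, 60 mm hole, 19 mm tall; bystander. Origin under its centre.
- spare_bobbin: Empty cream square bobbin standing on end, 41 x 41 mm, 40 mm tall; bystander. Origin under its centre.
- caliper: Steel caliper with black display lying flat, 235 mm long (its x), jaws 46 mm to its -y; bystander. Origin under the middle of its beam.
- screwdriver: Screwdriver with yellow handle lying flat along its x, 190 mm long; bystander. Origin near its middle.
Not all that is in view belongs to the job. Leave any purple or turquoise look-alike of the core_half alone.

How it is judged:
By the outcome, as a careful person would: the job done as asked, in the order asked, and still so for the second after the job is handed in, with the robot touching nothing.
It also fails if it takes over 59 s, if anything falls off the work surface, if the arm or the gripper's body presses on something with over 40 N, if the wrist force passes 120 N, or if a joint passes its speed limit or range.

### The arm

A 6-joint arm with a two-finger parallel gripper is mounted at the origin on the work surface. World frame = base frame: x ahead of the robot, y to its left, z up, the work surface at z = 0. Lengths are in m, angles in rad, forces in N, time in s.
With the tool pointing down it reaches from about 0.325 to 0.85 m from the base axis. Payload 4.4 kg.
Tool frame: the origin (TCP) lies midway between the tips of the shut fingers; the grasp point (between the pads) lies 19 mm behind it; z points along the fingers, y is the line along which they close (so a half turn about z gives the same grasp; the last joint's range is limited). The gripper opens to 94 mm and grips with 3 to 60 N. Pads are 16 mm wide; open, the fingers measure 119 mm over their backs; the gripper's body (75 mm by 177 mm) begins 78 mm behind the grasp point.
Start: joints at [-1.315, 0.207, 1.542, -0, 1.393, -0.15], TCP at [0.227, -0.528, 0.205] pointing down, gripper open.
Joint ranges: [-2.73, 2.73], [-0.86, 2.22], [0.23, 2.46], [-1.11, 4.25], [0.08, 2.63], [-2.82, 2.82]. Speed limits (rad/s): [2.79, 2.79, 3.14, 3.14, 3.14, 3.14].

### API

Orientations are given as a unit quaternion [x, y, z, w].
In Python, from rig import robot, capture, camera_params gives the robot as it stands.
- The arm moves only by the tool jog_arm, never from a script. Its argument "increments" is a list of rows, each an object with "translation": the shift along the tool's x, y, z as a fraction of full scale, a list of three; "roll": the turn about the tool's z as a fraction of full scale. In form: [{"translation": [dx, dy, dz], "roll": roll}, ...]. A call has 1 to 5 rows; each row is the pose to reach, as a shift and turn from the pose commanded when the call began, along the tool's axes at that moment; what a row does not reach only later rows make up. Full scale, the value 1, is 20 cm for a shift and pi/4 rad for a turn. A row lasts 1/8 s, in which the tool goes at most 62.5 mm and 10.7 degrees, less where a joint would pass 70% of its speed; a pose out of reach is approached as far as the arm can. A call with a number of a shift or a turn outside -1 to 1 is refused whole. A call with a gripper value outside its range is refused whole. "grip" is the opening, from -1 (shut) to 1 (fully open), set as the call begins (left out, the last holds). The fingers move at their own pace and stop on an object; "newtons" is the grip in N (left out, the last holds). Time passes only in rows, so rows that repeat a pose let the fingers close. It gives the time, the measured TCP pose, the force, the opening and the grip force at its end, in the units of the state.
- robot.observe(): the state, without advancing time (a new reading comes with each control period).
- capture(name): name is "scene" or "top" or "wrist"; returns (picture, depth): 480x640x3 uint8, red, green, blue; 480x640 float32, m along the optical axis (not along the pixel's ray), 0 where there is no reading.
- camera_params(name): a dict with "vertical_fov" (degrees; the focal length in pixels is half the picture's height over the tangent of half this angle, whatever the lens; pixels are square), "cx", "cy" (the principal point, pixels), "rvec" (rotation vector, rad) and "tvec" (3), from world to camera coordinates, as OpenCV has them. Camera axes: x right, y down, z forward; pixel columns grow to the right and rows downward; lengths in m; the calibration is good to about 2 mm. A picture is of the moment at which its call begins: read the wrist's pose just before it. camera_params takes no time and is no camera call; for the wrist camera it gives the pose at the moment of the call.
- robot.sign_off(): hands the job in; it is judged then, once.
The state is a dict: "t": time; "joint_pos": joint angles; "qd": joint speeds; "joint_efforts": joint torques, N m; "eef_pos": TCP position; "ee_rot": TCP orientation; "ft_force": force on the tool from outside, world axes, zero at the start; "wrist_torque": the same for the moment, N m; "width": finger opening in m; "grip_force": force on a finger pad.
Only numpy, scipy, OpenCV 4.12 (cv2) and the standard library are available. Lean on these libraries where they do the work, as an engineer would, in place of code of your own. Each camera call takes 0.05 s, during which the arm holds its last target. There are 200 camera calls.

## Working session

There is one attempt and no reset: what is moved stays moved. The work goes in short steps, Python scripts to look and compute and a tool call to move; the robot and the scene stay as the last step left them, time stands still between calls to the robot, and variables do not carry over. Pictures are saved under pics/ and viewed, at most 10 in all, crops included, and the job is handed in when it is done.

Besides the shell and the picture viewer there is one more tool, called after "Emit:" as name([rows], argument=value, ...), one row to a line, values as JSON. jog_arm: Moves the arm, as the interface text tells. Its arguments: {"type":"object","properties":{"increments":{"type":"array"},"grip":{"type":"number"},"newtons":{"type":"number"}},"required":["increments"]}

```bash
ls; mkdir -p pics; cat > h.py <<'E'
import numpy as np, cv2
from rig import robot, capture, camera_params
def K(p):
    f=240/np.tan(np.radians(p["vertical_fov"])/2)
    return np.array([[f,0,p["cx"]],[0,f,p["cy"]],[0,0,1]])
def RT(p): return cv2.Rodrigues(np.array(p["rvec"],float))[0],np.array(p["tvec"],float).reshape(3)
def grab(n):
    p=camera_params(n); im,d=capture(n); return im,d,p
def cloud(d,p):
    k=K(p);R,t=RT(p);v,u=np.mgrid[:480,:640]
    P=np.stack([(u-k[0,2])*d/k[0,0],(v-k[1,2])*d/k[1,1],d],-1)
    return (P-t)@R   # world
def proj(X,p):
    R,t=RT(p);q=(np.atleast_2d(X)@R.T+t)@K(p).T;return q[:,:2]/q[:,2:]
def ray(u,v,z,p):
    R,t=RT(p);c=-R.T@t;d=R.T@np.linalg.solve(K(p),[u,v,1]);return c+d*(z-c[2])/d[2]
def save(n,im): cv2.imwrite("pics/"+n,im[:,:,::-1])
E
python3 - <<'E'
from h import *
for n in("top","scene"):
    im,d,p=grab(n); save(n+"1.png",im); np.savez("pics/"+n+"1.npz",im=im,d=d)
    print(n,{k:np.round(v,3).tolist() for k,v in p.items()}, (d==0).mean())
print(robot.observe())
E
```

```text
pics
top {'vertical_fov': 45.052, 'cx': 314.328, 'cy': 242.189, 'rvec': [2.114, -2.097, 0.227], 'tvec': [-0.017, 0.553, 1.142]} 0.004072265625
scene {'vertical_fov': 47.941, 'cx': 322.326, 'cy': 242.507, 'rvec': [2.207, 0.558, -0.283], 'tvec': [-0.482, -0.117, 1.672]} 0.016227213541666667
{'t': 0.1, 'joint_pos': array([-1.31450545e+00,  2.07323437e-01,  1.54280026e+00, -7.25543305e-06,
        1.39352501e+00, -1.50496108e-01]), 'qd': array([-0.00045868, -0.00041904, -0.00358181,  0.00108514,  0.00014805,
        0.00107234]), 'joint_efforts': array([-6.56699631e-04, -3.71862817e+01, -2.82293290e+01,  6.98978710e-02,
        3.11525899e-02, -6.54214364e-05]), 'eef_pos': array([ 0.22730576, -0.52736358,  0.20441853]), 'ee_rot': array([ 9.79386105e-01,  2.01994554e-01, -5.79197621e-05, -1.02639964e-03]), 'ft_force': array([-0.10110028, -0.19455833, -0.56547832]), 'wrist_torque': array([0.02226378, 0.04170719, 0.03622243]), 'grip_force': 0.0, 'width': 0.09381971986046486}
```

```bash
ls -la pics
```

```text
total 5116
drwxr-xr-x 2 agent agent    4096 Nov 30 00:05 .
drwxr-xr-x 3 agent agent    4096 Nov 30 00:05 ..
-rw-r--r-- 1 agent agent 2150892 Nov 30 00:05 scene1.npz
-rw-r--r-- 1 agent agent  480449 Nov 30 00:05 scene1.png
-rw-r--r-- 1 agent agent 2150892 Nov 30 00:05 top1.npz
-rw-r--r-- 1 agent agent  436127 Nov 30 00:05 top1.png
```

View pics/top1.png

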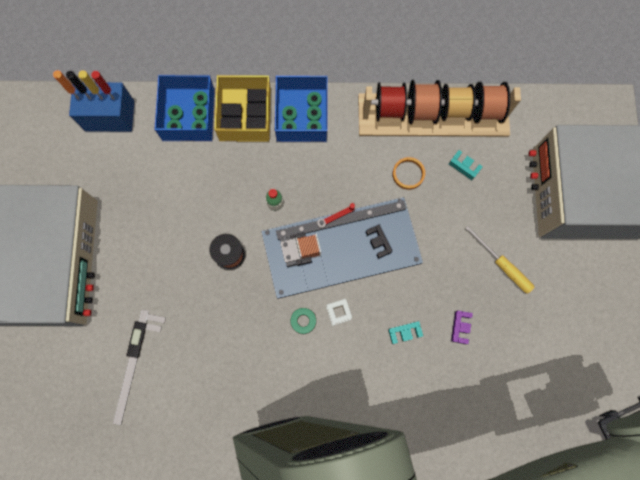

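View pics/scene1.png

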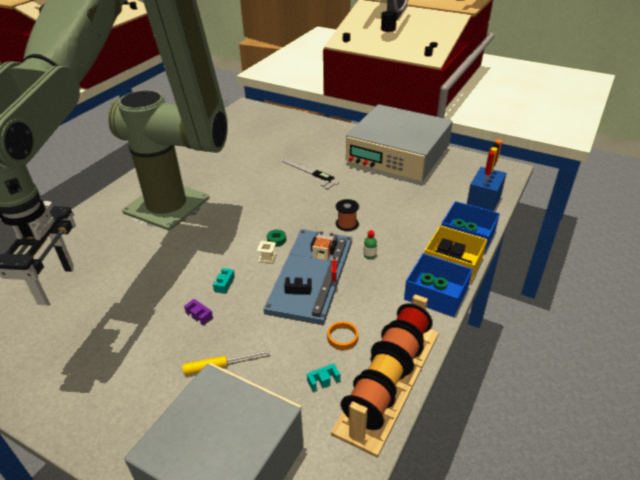

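The top view shows the fixture at about (342,248), with the bobbin at (309,247). The dark grey E half is at (378,240), and the red latch runs from (322,222) to (352,207). There are turquoise halves at (406,332) and (465,164) and a purple one at (462,327). Only the dark grey half on the deck fits the description. I'll confirm that in an enlarged crop and take coarse measurements.

```bash
python3 - <<'E'
from h import *
p=camera_params("top"); z=np.load("pics/top1.npz"); im,d=z["im"],z["d"]
P=cloud(d,p)
c=im[180:310,240:440]; save("crop1.png",cv2.resize(c,(800,520),interpolation=cv2.INTER_CUBIC))
# table/deck heights
for (u,v) in [(250,320),(350,280),(390,265),(378,240),(310,240),(338,215),(352,208)]: print(u,v,P[v,u].round(4),im[v,u])
sub=np.zeros((480,640),bool); sub[190:305,255:430]=1
g=im.astype(int)
deck=sub&(abs(P[...,2]-.02)<.006)&(g[...,2]>g[...,0]+12)
r=cv2.minAreaRect(P[deck][:,:2].astype(np.float32)*1000); print("deck",r, deck.sum())
core=np.zeros_like(sub); core[220:265,360:400]=1; core&=(g.max(2)<75)
print("core",core.sum(),np.median(P[core][:,2]))
cc=core&(P[...,2]>.038)
r=cv2.minAreaRect(P[cc][:,:2].astype(np.float32)*1000); print(r,cc.sum(),P[cc].mean(0))
red=sub&(g[...,0]>130)&(g[...,1]<60)&(g[...,2]<60)
red[:,:300]=0
r=cv2.minAreaRect(P[red][:,:2].astype(np.float32)*1000); print("red",r,red.sum())
ys,xs=np.where(red);print(xs.min(),xs.max(),ys.min(),ys.max())
E
```

```text
250 320 [0.3967 0.1225 0.0007] [160 156 147]
350 280 [ 0.481  -0.0888  0.0202] [107 114 121]
390 265 [ 0.5135 -0.1737  0.023 ] [141 154 166]
378 240 [ 0.5617 -0.1462  0.0494] [71 71 73]
310 240 [ 0.5589 -0.0036  0.057 ] [166 107  78]
338 215 [ 0.6159 -0.0624  0.0474] [173  53  46]
352 208 [ 0.6263 -0.091   0.066 ] [129  39  37]
deck ((553.2716674804688, -70.46434020996094), (150.79786682128906, 318.7150573730469), 14.156712532043457) 6974
core 284 0.04689550299078028
((559.9288940429688, -147.50604248046875), (62.571842193603516, 29.562883377075195), 24.22983169555664) 262 [ 0.56159085 -0.14897076  0.04689931]
red ((617.1729125976562, -63.367103576660156), (8.65047836303711, 59.279537200927734), 27.36861801147461) 108
326 352 206 222
```

View pics/crop1.png

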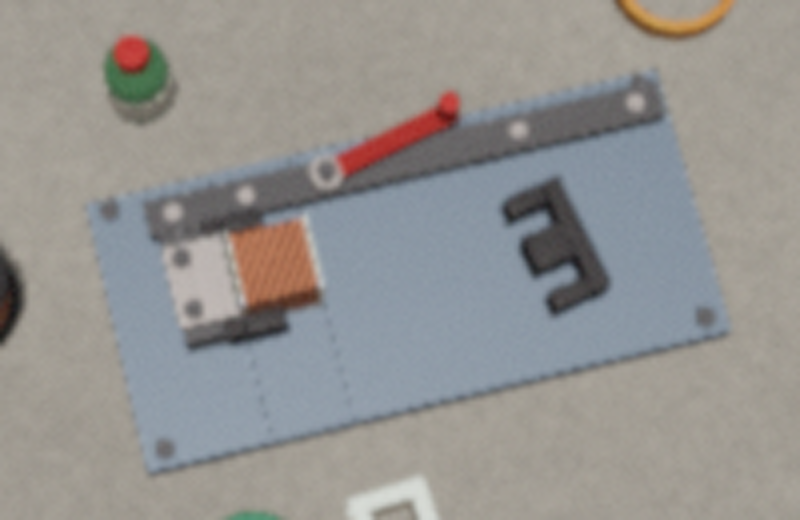

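The crop confirms it: the plain dark grey E at crop (555,245), on the deck with its legs towards the bobbin, is the core_half. The others are coloured and lie on the bench. Next I swing the wrist over to behind the core and look closer.

```bash
cat >> h.py <<'E'
from scipy.spatial.transform import Rotation as Ro
import json,os
F=json.load(open("fix.json")) if os.path.exists("fix.json") else [0.5533,-0.0705,np.radians(14.16)]
def f2w(x,y): c,s=np.cos(F[2]),np.sin(F[2]); return np.array([F[0]+c*x-s*y,F[1]+s*x+c*y])
def w2f(X):
    c,s=np.cos(F[2]),np.sin(F[2]); d=np.asarray(X)[...,:2]-np.array(F[:2]); return np.stack([c*d[...,0]+s*d[...,1],-s*d[...,0]+c*d[...,1]],-1)
def go(x,y,z,yaw=0.):
    """target in fixture frame (m): tool y axis along fixture x turned by yaw. prints fractions"""
    o=robot.observe(); R=Ro.from_quat(o["ee_rot"]).as_matrix()
    t=np.append(f2w(x,y),z)-o["eef_pos"]; s=R.T@t/0.2
    ay=np.arctan2(R[1,1],R[0,1]); dr=(F[2]+yaw-ay+np.pi)%(2*np.pi)-np.pi
    print("t",round(o["t"],2),"fix",w2f(o["eef_pos"]).round(4),"z",o["eef_pos"][2].round(4),"F",o["ft_force"].round(1),"w",round(o["width"],4))
    print("shift frac",s.round(4),"roll frac",round(-dr/(np.pi/4),4),"tilt z",R[:,2].round(4))
E
python3 - <<'E'
from h import *
go(-.01,-.12,.205)
E
```

```text
t 0.1 fix [-0.4279 -0.3632] z 0.2044 F [-0.1 -0.2 -0.6] w 0.0938
shift frac [ 2.256e+00 -8.686e-01 -5.000e-04] roll frac -1.7967 tilt z [-5.e-04  2.e-03 -1.e+00]
```

Emit:
jog_arm([
  {"translation": [0.25, -0.1, 0], "roll": -0.2},
  {"translation": [0.5, -0.2, 0], "roll": -0.4},
  {"translation": [0.75, -0.3, 0], "roll": -0.6},
  {"translation": [1.0, -0.4, 0], "roll": -0.8},
  {"translation": [1.0, -0.4, 0], "roll": -0.9},
], grip=-0.36)

```text
t: 0.72
eef_pos: [0.3816, -0.3722, 0.2049]
ee_rot: [0.847, 0.532, 0.0, -0.001]
ft_force: [-0.5, -0.2, -0.5]
width: 0.0473
grip_force: 0.0
```

```bash
python3 - <<'E'
from h import *
go(-.01,-.12,.205)
E
```

```text
t 0.72 fix [-0.2403 -0.2505] z 0.2049 F [-0.5 -0.2 -0.5] w 0.0473
shift frac [1.239e+00 4.656e-01 9.000e-04] roll frac -0.8859 tilt z [-1.0e-04  1.7e-03 -1.0e+00]
```

Emit:
jog_arm([
  {"translation": [0.25, 0.1, 0], "roll": -0.2},
  {"translation": [0.5, 0.2, 0], "roll": -0.4},
  {"translation": [0.75, 0.3, 0], "roll": -0.6},
  {"translation": [0.95, 0.38, 0], "roll": -0.8},
  {"translation": [1.0, 0.46, 0], "roll": -0.88},
])

```text
t: 1.35
eef_pos: [0.5515, -0.2339, 0.2048]
ee_rot: [0.617, 0.787, 0.0, -0.001]
ft_force: [0.6, 1.0, -0.8]
width: 0.03
grip_force: 0.0
```

Emit:
jog_arm([
  {"translation": [0, 0, 0], "roll": 0},
  {"translation": [0, 0, 0], "roll": 0},
])

```text
t: 1.6
eef_pos: [0.5494, -0.2368, 0.2049]
ee_rot: [0.62, 0.784, -0.0, -0.001]
ft_force: [0.1, 0.3, 0.3]
width: 0.0301
grip_force: 0.0
```

```bash
python3 - <<'E'
from h import *
go(-.01,-.12,.205)
im,d,p=grab("wrist"); save("w1.png",im); np.savez("pics/w1.npz",im=im,d=d,p=json.dumps({k:np.asarray(v).tolist() for k,v in p.items()}))
R,t=RT(p); print("cam",(-R.T@t).round(3), R[2].round(3))
E
```

```text
t 1.6 fix [-0.0444 -0.1603] z 0.2049 F [0.1 0.3 0.3] w 0.0301
shift frac [ 0.2038  0.1691 -0.0006] roll frac -0.0184 tilt z [-1.4e-03  5.0e-04 -1.0e+00]
cam [ 0.536 -0.173  0.384] [ 0.054 -0.228 -0.972]
```

View pics/w1.png

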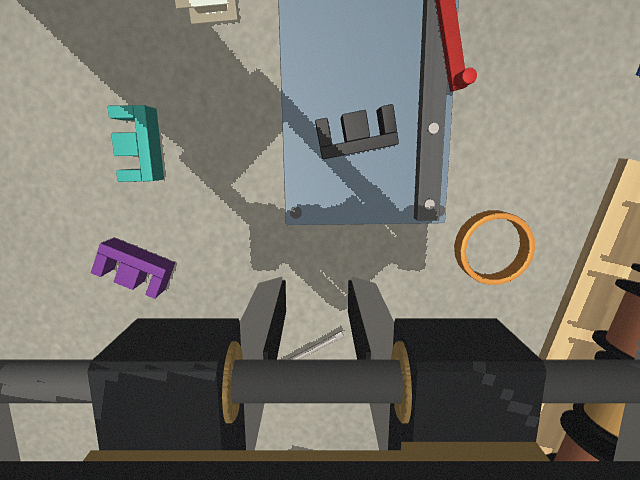

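The wrist view shows the core at (357,132) and its back towards me, the fence bar at (430,110), and the knob at (468,76). The purple and turquoise pieces are on the bench at left. I'll move forward to see the bobbin and pivot and measure from a second pose.

Emit:
jog_arm([
  {"translation": [0.2, 0.08, -0.1], "roll": -0.018},
  {"translation": [0.4, 0.16, -0.2], "roll": -0.018},
  {"translation": [0.4, 0.16, -0.2], "roll": -0.018},
  {"translation": [0.4, 0.16, -0.2], "roll": -0.018},
])

```text
t: 2.15
eef_pos: [0.5622, -0.1522, 0.2452]
ee_rot: [0.615, 0.789, -0.0, -0.0]
ft_force: [-0.2, -0.1, 0.1]
width: 0.0301
grip_force: 0.0
```

```bash
python3 - <<'E'
from h import *
go(-.01,-.12,.205)
im,d,p=grab("wrist"); save("w2.png",im); np.savez("pics/w2.npz",im=im,d=d,p=json.dumps({k:np.asarray(v).tolist() for k,v in p.items()}))
E
```

```text
t 2.15 fix [-0.0114 -0.0814] z 0.2452 F [-0.2 -0.1  0.1] w 0.0301
shift frac [-0.1928  0.007   0.2011] roll frac -0.0001 tilt z [-6.e-04 -6.e-04 -1.e+00]
```

View pics/w2.png

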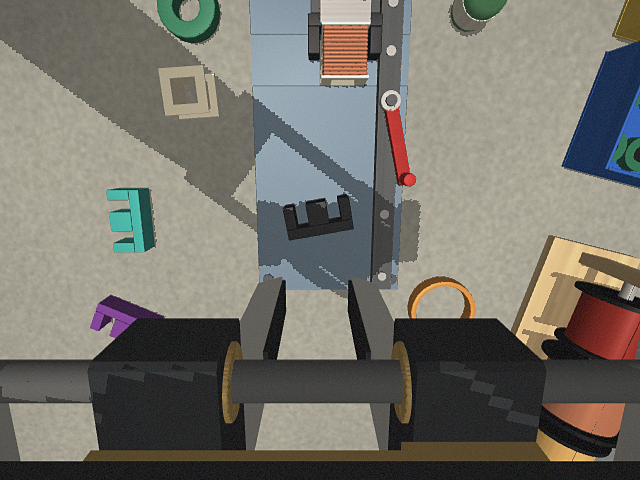

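The second wrist view shows the core back at about (320,232), the fence at (380,200), the pivot pin at (391,100), the knob top at (409,180), and the bobbin mouth edge at (343,82). I'll fit the positions from the depth of both views.

```bash
cat > fit.py <<'E'
from h import *
def corefit(im,P,lo=.040,hi=.054):
    g=im.astype(int); X=w2f(P)
    m=(P[...,2]>lo)&(P[...,2]<hi)&(g.max(2)<110)&(g.max(2)-g.min(2)<25)&(X[...,0]>-.074)&(X[...,0]<.0445)&(X[...,1]>-.15)&(X[...,1]<.05)
    n,l,s,_=cv2.connectedComponentsWithStats(m.astype(np.uint8))
    if n<2: return None
    k=1+np.argmax(s[1:,4]); r=cv2.minAreaRect((X[l==k]*1000).astype(np.float32))
    return r,s[k,4],np.median(P[l==k][:,2]).round(4)
E
python3 - <<'E'
from fit import *
for n,uv in(("w1",dict(knob=(469,76))),("w2",dict(knob=(409,180),pivot=(391,100),bobedge=(343,84)))):
    z=np.load("pics/%s.npz"%n); im,d=z["im"],z["d"]; p=json.loads(str(z["p"])); P=cloud(d,p); g=im.astype(int); X=w2f(P)
    print(n,"core",corefit(im,P))
    bl=(g[...,2]>g[...,0]+10)&(abs(P[...,2]-.02)<.005)&(abs(X[...,0])<.1)&(abs(X[...,1])<.2)
    print("deck z",np.median(P[bl][:,2])); r=[]
    for y in np.arange(-150,60,10)/1000.:
        s=bl&(abs(X[...,1]-y)<.004)
        f=(abs(P[...,2]-.034)<.004)&(abs(X[...,1]-y)<.004)&(X[...,0]>.03)&(X[...,0]<.08)&(g.max(2)<120)
        if s.sum()>20: r.append((y*1e3,X[s][:,0].min()*1e3,X[f][:,0].min()*1e3 if f.sum()>5 else np.nan,X[f][:,0].max()*1e3 if f.sum()>5 else np.nan,X[s][:,0].max()*1e3))
    print(np.round(r,1).tolist()); print("ymin deck",np.percentile(X[bl][:,1],.1))
    for k,(u,v) in uv.items(): print(k,X[v,u].round(4),P[v,u].round(4))
E
```

```text
w1 core (((-8.537055969238281, -78.88180541992188), (64.90361022949219, 32.44993591308594), 10.366053581237793), np.int32(2403), np.float64(0.0466))
deck z 0.01968106898930018
[[-150.0, -72.3, 47.0, 67.5, 77.6], [-140.0, -72.0, 47.3, 67.5, 76.9], [-130.0, -71.6, 47.1, 67.5, 77.1], [-120.0, -72.3, 47.4, 67.5, 77.4], [-110.0, -72.0, 47.1, 67.3, 77.1], [-100.0, -71.7, 47.3, 67.4, 77.0], [-90.0, -72.3, 47.1, 67.4, 77.5], [-80.0, -72.0, 47.2, 67.2, 77.2], [-70.0, -72.2, 47.2, 67.4, 76.8], [-60.0, -72.2, 47.2, 67.4, 77.1], [-50.0, -71.8, 47.1, 69.9, 77.2], [-40.0, -72.3, 47.2, 68.4, 73.0], [-30.0, -72.0, 46.9, 66.5, 47.7], [-20.0, -72.3, 47.2, 64.3, 47.7], [-10.0, -72.2, 47.3, 62.1, 47.7], [0.0, -71.8, 47.1, 59.6, 47.9], [10.0, -72.4, 47.3, 57.1, 47.6], [20.0, -72.0, 47.2, 55.5, 77.1], [30.0, -71.6, nan, nan, 77.1]]
ymin deck -0.16059080117257749
knob [ 0.0737 -0.0406] [ 0.6347 -0.0918  0.066 ]
w2 core (((-8.369270324707031, -78.91769409179688), (64.86888885498047, 32.695777893066406), 10.337721824645996), np.int32(1688), np.float64(0.0467))
deck z 0.01971230429455085
[[-150.0, -72.0, 47.5
[... 170 characters left out ...]
 47.5, 67.2, 77.3], [-90.0, -72.0, 47.5, 67.8, 77.0], [-80.0, -71.8, 47.5, 67.2, 77.4], [-70.0, -71.4, 47.6, 67.6, 77.6], [-60.0, -72.3, 47.5, 67.4, 77.2], [-50.0, -71.8, 47.5, 66.9, 76.9], [-40.0, -71.4, 47.5, 67.5, 70.9], [-30.0, -72.0, 47.6, 66.2, 47.3], [-20.0, -71.7, 47.5, 64.0, 48.1], [-10.0, -71.5, 47.6, 61.5, 47.7], [0.0, -72.0, 47.5, 59.9, 77.1], [10.0, -71.7, 47.5, 57.6, 77.6], [20.0, -72.5, 47.5, 55.2, 77.1], [30.0, -72.0, 47.3, 49.5, 77.3], [40.0, -71.5, 47.5, 67.3, 77.1], [50.0, -72.2, 30.3, 67.4, 77.5]]
ymin deck -0.15992935054106586
knob [ 0.0734 -0.0405] [ 0.6343 -0.0918  0.0669]
pivot [0.057  0.0293] [ 0.6014 -0.0281  0.0506]
bobedge [0.0156 0.0475] [ 0.5568 -0.0207  0.02  ]
```

```bash
python3 - <<'E'
from h import *
o=f2w(.0024,0); json.dump([o[0],o[1],F[2]],open("fix.json","w"))
import h; h.F[:]=[o[0],o[1],F[2]]
print(w2f([.6345,-.0918])); go(-.009,-.120,.028)
E
```

```text
[ 0.07112222 -0.04051683]
t 2.2 fix [-0.014  -0.0816] z 0.2447 F [-1.   0.3  0.2] w 0.0303
shift frac [-0.1924  0.0268  1.0833] roll frac -0.0008 tilt z [-0.0014 -0.     -1.    ]
```

Emit:
jog_arm([
  {"translation": [-0.192, 0.025, 0.2], "roll": 0},
  {"translation": [-0.192, 0.025, 0.5], "roll": 0},
  {"translation": [-0.192, 0.025, 0.8], "roll": 0},
  {"translation": [-0.192, 0.025, 0.95], "roll": 0},
  {"translation": [-0.192, 0.025, 0.95], "roll": 0},
])

```text
t: 2.82
eef_pos: [0.5732, -0.1872, 0.051]
ee_rot: [0.615, 0.789, -0.001, -0.005]
ft_force: [-0.3, 0.2, -0.4]
width: 0.0303
grip_force: 0.0
```

```bash
python3 - <<'E'
from h import *
go(-.009,-.120,.028)
E
```

```text
t 2.83 fix [-0.0116 -0.118 ] z 0.051 F [-0.3  0.2 -0.4] w 0.0303
shift frac [-0.0106  0.0139  0.1151] roll frac -0.0015 tilt z [-0.0085  0.0038 -1.    ]
```

Emit:
jog_arm([
  {"translation": [-0.01, 0.012, 0.06], "roll": 0},
  {"translation": [-0.01, 0.012, 0.1], "roll": 0},
  {"translation": [-0.01, 0.012, 0.1], "roll": 0},
  {"translation": [-0.01, 0.012, 0.1], "roll": 0},
])

```text
t: 3.32
eef_pos: [0.5806, -0.1889, 0.0362]
ee_rot: [0.614, 0.789, 0.0, 0.001]
ft_force: [0.4, 0.8, -0.1]
width: 0.0297
grip_force: 0.0
```

```bash
python3 - <<'E'
from h import *
go(-.009,-.034,.028)
E
```

```text
t 3.33 fix [-0.0049 -0.1215] z 0.0362 F [ 0.4  0.8 -0.1] w 0.0297
shift frac [ 0.4374 -0.0199  0.0408] roll frac 0.0015 tilt z [ 1.2e-03 -6.0e-04 -1.0e+00]
```

Emit:
jog_arm([
  {"translation": [0, -0.02, 0.04], "roll": 0},
  {"translation": [0.04, -0.02, 0.04], "roll": 0},
  {"translation": [0.08, -0.02, 0.04], "roll": 0},
  {"translation": [0.11, -0.02, 0.04], "roll": 0},
  {"translation": [0.14, -0.02, 0.04], "roll": 0},
])

```text
t: 3.95
eef_pos: [0.5694, -0.1622, 0.0276]
ee_rot: [0.614, 0.789, 0.0, 0.0]
ft_force: [0.3, -0.2, -0.7]
width: 0.0301
grip_force: 0.4
```

Emit:
jog_arm([
  {"translation": [0.03, 0, 0], "roll": 0},
  {"translation": [0.06, 0, 0], "roll": 0},
  {"translation": [0.09, 0, 0], "roll": 0},
  {"translation": [0.11, 0, 0], "roll": 0},
  {"translation": [0.11, 0, 0], "roll": 0},
])

```text
t: 4.58
eef_pos: [0.5637, -0.1407, 0.0274]
ee_rot: [0.614, 0.789, 0.0, -0.0]
ft_force: [0.7, 0.0, -0.1]
width: 0.03
grip_force: 0.0
```

```bash
python3 - <<'E'
from fit import *
go(-.009,-.034,.028)
im,d,p=grab("wrist"); print(corefit(im,cloud(d,p)))
im,d,p=grab("top"); print(corefit(im,cloud(d,p)))
E
```

```text
t 4.58 fix [-0.0095 -0.0706] z 0.0274 F [ 0.7  0.  -0.1] w 0.03
shift frac [ 0.1829  0.0028 -0.0029] roll frac 0.0017 tilt z [-4.e-04  6.e-04 -1.e+00]
(((-8.694448471069336, -55.14105224609375), (50.20381164550781, 65.2739028930664), 89.94094848632812), np.int32(9015), np.float64(0.0467))
(((15.934956550598145, -47.78046798706055), (17.420940399169922, 11.491771697998047), 87.53509521484375), np.int32(28), np.float64(0.0479))
```

The core is now square (0.06° off), at x -8.7 and y -46.3 mm in the fixture frame. Next: lift, shut the fingers, and go round to its -x side.

Emit:
jog_arm([
  {"translation": [-0.05, 0, 0], "roll": 0},
  {"translation": [-0.05, 0, -0.2], "roll": 0},
  {"translation": [0, -0.15, -0.2], "roll": 0},
  {"translation": [0.11, -0.27, -0.2], "roll": 0},
  {"translation": [0.11, -0.27, -0.2], "roll": 0},
], grip=-1)

```text
t: 5.3
eef_pos: [0.5043, -0.1327, 0.067]
ee_rot: [0.614, 0.789, -0.0, -0.001]
ft_force: [0.4, 0.3, 1.7]
width: 0.0002
grip_force: 0.0
```

Emit:
jog_arm([
  {"translation": [0, 0, 0], "roll": 0},
  {"translation": [0, 0, 0.1], "roll": 0},
  {"translation": [0, 0, 0.19], "roll": 0},
  {"translation": [0, 0, 0.2], "roll": 0},
  {"translation": [0, 0, 0.2], "roll": 0},
])

```text
t: 5.92
eef_pos: [0.5064, -0.1333, 0.0272]
ee_rot: [0.614, 0.789, -0.0, -0.0]
ft_force: [0.2, 0.6, 0.1]
width: 0.0005
grip_force: 0.0
```

```bash
python3 - <<'E'
from fit import *
go(-.0335,-.048,.028)
im,d,p=grab("wrist"); save("w3.png",im); print(corefit(im,cloud(d,p)))
E
```

```text
t 5.92 fix [-0.0633 -0.0494] z 0.0272 F [0.2 0.6 0.1] w 0.0005
shift frac [ 0.0069  0.1489 -0.004 ] roll frac 0.0012 tilt z [-4.e-04  2.e-04 -1.e+00]
(((-8.673667907714844, -46.068153381347656), (65.45802307128906, 32.79729080200195), 0.02260863035917282), np.int32(7723), np.float64(0.0467))
```

View pics/w3.png

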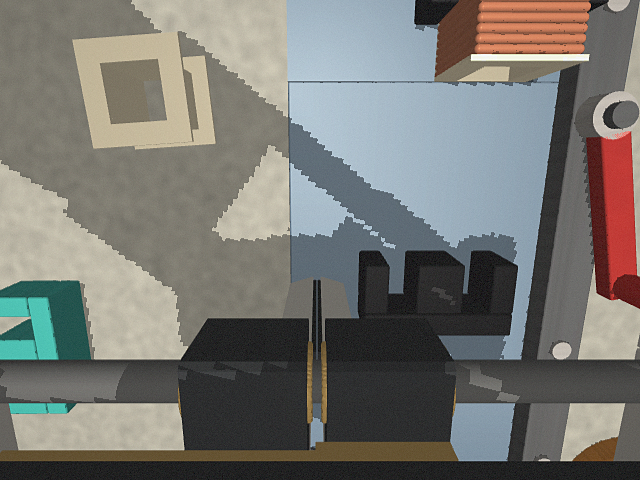

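The picture shows the shut fingers at (317,300), left of the squared core at (437,290), with a clear gap between the core and the fence at (540,290). Now I push it sideways to the fence.

Emit:
jog_arm([
  {"translation": [0, 0.03, 0], "roll": 0},
  {"translation": [0, 0.055, 0], "roll": 0},
  {"translation": [0, 0.08, 0], "roll": 0},
  {"translation": [0, 0.105, 0], "roll": 0},
  {"translation": [0, 0.125, 0], "roll": 0},
])

```text
t: 6.6
eef_pos: [0.5306, -0.1269, 0.0275]
ee_rot: [0.614, 0.789, -0.0, -0.0]
ft_force: [-1.8, -0.4, 0.3]
width: 0.0003
grip_force: 0.8
```

Emit:
jog_arm([
  {"translation": [0, 0.01, 0], "roll": 0},
  {"translation": [0, 0.018, 0], "roll": 0},
  {"translation": [0, 0.024, 0], "roll": 0},
  {"translation": [0, 0.026, 0], "roll": 0},
  {"translation": [0, 0.026, 0], "roll": 0},
])

```text
t: 7.22
eef_pos: [0.5349, -0.1258, 0.0274]
ee_rot: [0.614, 0.789, -0.0, -0.0]
ft_force: [-3.5, -1.7, 1.5]
width: 0.0004
grip_force: 1.7
```

```bash
python3 - <<'E'
from fit import *
go(-.0335,-.048,.028)
im,d,p=grab("wrist"); print(corefit(im,cloud(d,p)))
E
```

```text
t 7.22 fix [-0.0338 -0.0491] z 0.0274 F [-3.5 -1.7  1.5] w 0.0004
shift frac [ 0.0056  0.0015 -0.0031] roll frac 0.0013 tilt z [-0.001  0.    -1.   ]
(((12.15873908996582, -45.77103805541992), (64.67230224609375, 32.99754333496094), 0.024532921612262726), np.int32(7227), np.float64(0.0467))
```

Emit:
jog_arm([
  {"translation": [0, 0.004, 0], "roll": 0},
  {"translation": [0, 0.004, 0], "roll": 0},
])

```text
t: 7.52
eef_pos: [0.5349, -0.1258, 0.0274]
ee_rot: [0.614, 0.789, -0.001, -0.001]
ft_force: [-5.9, -1.4, 3.4]
width: 0.0
grip_force: 3.1
```

It is touching the fence. Now lift, go behind it and open the fingers to 30 mm.

Emit:
jog_arm([
  {"translation": [0, -0.05, 0], "roll": 0},
  {"translation": [-0.05, -0.05, -0.2], "roll": 0},
  {"translation": [-0.16, -0.05, -0.2], "roll": 0},
  {"translation": [-0.16, 0.22, -0.2], "roll": 0},
  {"translation": [-0.16, 0.22, -0.2], "roll": 0},
], grip=-1)

```text
t: 8.15
eef_pos: [0.5894, -0.1462, 0.0668]
ee_rot: [0.614, 0.789, 0.001, 0.001]
ft_force: [0.2, -0.5, 0.7]
width: 0.0007
grip_force: 0.0
```

Emit:
jog_arm([
  {"translation": [0, 0, 0], "roll": 0},
  {"translation": [0, 0, 0], "roll": 0},
  {"translation": [0, 0, 0.1], "roll": 0},
  {"translation": [0, 0, 0.2], "roll": 0},
  {"translation": [0, 0, 0.2], "roll": 0},
], grip=-0.36)

```text
t: 8.78
eef_pos: [0.5837, -0.1447, 0.0239]
ee_rot: [0.614, 0.789, -0.001, -0.003]
ft_force: [-1.0, 0.3, 0.1]
width: 0.0299
grip_force: 0.0
```

```bash
python3 - <<'E'
from fit import *
go(.012,.0295,.0275)
im,d,p=grab("wrist"); print(corefit(im,cloud(d,p)))
E
```

```text
t 8.78 fix [ 0.0089 -0.0794] z 0.0239 F [-1.   0.3  0.1] w 0.0299
shift frac [ 0.5445  0.0158 -0.0157] roll frac 0.0011 tilt z [-0.0063  0.0025 -1.    ]
(((12.23455810546875, -46.24079132080078), (64.6076431274414, 33.13333511352539), 0.17342713475227356), np.int32(8759), np.float64(0.0467))
```

Emit:
jog_arm([
  {"translation": [0.02, 0.01, -0.015], "roll": 0},
  {"translation": [0.05, 0.01, -0.015], "roll": 0},
  {"translation": [0.09, 0.01, -0.015], "roll": 0},
  {"translation": [0.13, 0.01, -0.015], "roll": 0},
  {"translation": [0.17, 0.01, -0.015], "roll": 0},
])

```text
t: 9.45
eef_pos: [0.5805, -0.1119, 0.0309]
ee_rot: [0.614, 0.789, 0.0, 0.0]
ft_force: [1.1, -1.2, 1.2]
width: 0.0302
grip_force: 0.8
```

Emit:
jog_arm([
  {"translation": [0.04, 0, 0], "roll": 0},
  {"translation": [0.08, 0, 0], "roll": 0},
  {"translation": [0.12, 0, 0], "roll": 0},
  {"translation": [0.16, 0, 0], "roll": 0},
  {"translation": [0.2, 0, 0], "roll": 0},
])

```text
t: 10.07
eef_pos: [0.5703, -0.073, 0.0304]
ee_rot: [0.614, 0.789, -0.0, -0.0]
ft_force: [-0.2, -1.6, 1.0]
width: 0.0301
grip_force: 0.8
```

Emit:
jog_arm([
  {"translation": [0.02, 0, 0], "roll": 0},
  {"translation": [0.03, 0, 0], "roll": 0},
  {"translation": [0.03, 0, 0], "roll": 0},
])

```text
t: 10.45
eef_pos: [0.5686, -0.0672, 0.0302]
ee_rot: [0.614, 0.789, 0.0, -0.001]
ft_force: [-0.4, 0.6, -0.5]
width: 0.0299
grip_force: 0.0
```

```bash
python3 - <<'E'
from fit import *
go(.012,.0295,.0275)
im,d,p=grab("wrist"); save("w4.png",im); print(corefit(im,cloud(d,p)))
E
```

```text
t 10.45 fix [ 0.0132 -0.0006] z 0.0302 F [-0.4  0.6 -0.5] w 0.0299
shift frac [ 0.1504 -0.0058  0.0135] roll frac 0.0012 tilt z [-9.e-04  8.e-04 -1.e+00]
(((11.39320182800293, 14.744499206542969), (65.05309295654297, 50.128204345703125), 0.07492553442716599), np.int32(8845), np.float64(0.0467))
```

View pics/w4.png

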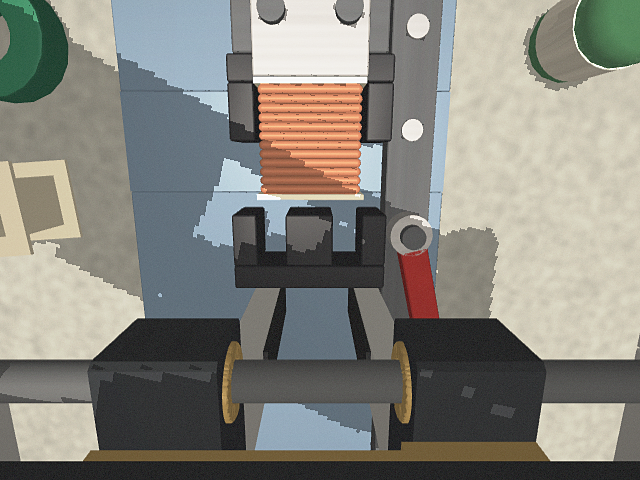

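The picture shows the square core at (309,250), with its centre leg at (286–333) in line with the bobbin (258–363). I'll check the lateral offset numerically before it enters.

```bash
python3 - <<'E'
from fit import *
im,d,p=grab("wrist"); P=cloud(d,p); X=w2f(P)*1e3
m=(P[...,2]>.056)&(P[...,2]<.063)&(X[...,1]>44)&(X[...,1]<80)&(abs(X[...,0]-12)<30)
for y in range(46,78,5):
    s=m&(abs(X[...,1]-y)<2.5)
    if s.any(): print("bob",y,X[s][:,0].min().round(2),X[s][:,0].max().round(2),s.sum())
c=(P[...,2]>.044)&(P[...,2]<.050)&(abs(X[...,0]-12)<40)&(X[...,1]>0)&(X[...,1]<45)
for y in (12,15,18,24,28,32):
    s=c&(abs(X[...,1]-y)<1.5); print("core",y,X[s][:,0].min().round(2),X[s][:,0].max().round(2))
s=c&(abs(X[...,1]-26)<4)&(abs(X[...,0]-12)<15);print("leg",X[s][:,0].min(),X[s][:,0].max(), "ymax",X[c][:,1].max())
f=(abs(P[...,2]-.034)<.004)&(X[...,1]>-20)&(X[...,1]<20)&(X[...,0]>40)&(X[...,0]<70); print("fence",np.percentile(X[f][:,0],[0.5,2]))
print("bob ymin",X[m][:,1].min())
E
```

```text
bob 46 -8.24 32.46 362
bob 51 -8.15 32.58 1275
bob 56 -7.14 31.24 1286
bob 61 -6.87 31.03 1375
bob 66 -7.03 31.14 1401
bob 71 -6.94 31.04 1397
bob 76 -6.89 31.04 1426
core 12 -20.95 43.71
core 15 -20.67 44.06
core 18 -21.02 52.0
core 24 -20.85 51.94
core 28 -21.04 51.99
core 32 -20.82 51.88
leg 1.49915611343166 21.29545443909439 ymax 39.81053226654394
fence [45.21653442 45.99637829]
bob ymin 47.0798984285869
```

The bobbin centre is at 12.2 and the leg centre at 11.4, so the offset is 0.8 mm against 1.5 mm clearance. It fits, so I go on slowly.

Emit:
jog_arm([
  {"translation": [0.015, 0, 0], "roll": 0},
  {"translation": [0.03, 0, 0], "roll": 0},
  {"translation": [0.045, 0, 0], "roll": 0},
  {"translation": [0.06, 0, 0], "roll": 0},
  {"translation": [0.07, 0, 0], "roll": 0},
])

```text
t: 11.18
eef_pos: [0.5655, -0.0539, 0.0305]
ee_rot: [0.614, 0.789, -0.0, 0.0]
ft_force: [0.2, -1.5, 0.0]
width: 0.0302
grip_force: 0.4
```

Emit:
jog_arm([
  {"translation": [0.015, 0, 0], "roll": 0},
  {"translation": [0.03, 0, 0], "roll": 0},
  {"translation": [0.045, 0, 0], "roll": 0},
  {"translation": [0.055, 0, 0], "roll": 0},
  {"translation": [0.055, 0, 0], "roll": 0},
])

```text
t: 11.8
eef_pos: [0.5628, -0.0431, 0.0305]
ee_rot: [0.614, 0.789, 0.0, -0.0]
ft_force: [-0.2, 0.4, 0.6]
width: 0.0301
grip_force: 0.0
```

```bash
python3 - <<'E'
from fit import *
go(.012,.0295,.0275)
im,d,p=grab("wrist"); save("w5.png",im); P=cloud(d,p); X=w2f(P)*1e3
c=(P[...,2]>.044)&(P[...,2]<.050)&(X[...,0]>-30)&(X[...,0]<44.6)&(X[...,1]>25)&(X[...,1]<90)
for y in (36,40,44): 
    s=c&(abs(X[...,1]-y)<1.5)
    if s.any(): print("core",y,X[s][:,0].min().round(2),X[s][:,0].max().round(2))
E
```

```text
t 11.8 fix [0.0135 0.0242] z 0.0305 F [-0.2  0.4  0.6] w 0.0301
shift frac [ 0.0264 -0.0073  0.015 ] roll frac 0.0014 tilt z [-1.e-04  4.e-04 -1.e+00]
core 36 -20.81 44.08
core 40 -20.51 43.94
core 44 -20.97 44.24
```

Emit:
jog_arm([
  {"translation": [0.01, 0, 0], "roll": 0},
  {"translation": [0.02, 0, 0], "roll": 0},
  {"translation": [0.025, 0, 0], "roll": 0},
  {"translation": [0.028, 0, 0], "roll": 0},
  {"translation": [0.028, 0, 0], "roll": 0},
])

```text
t: 12.48
eef_pos: [0.5616, -0.0384, 0.0305]
ee_rot: [0.614, 0.789, -0.0, 0.0]
ft_force: [0.5, -2.2, 0.2]
width: 0.0303
grip_force: 1.1
```

Emit:
jog_arm([
  {"translation": [0.004, 0, 0], "roll": 0},
  {"translation": [0.008, 0, 0], "roll": 0},
  {"translation": [0.008, 0, 0], "roll": 0},
])

```text
t: 12.85
eef_pos: [0.5616, -0.0383, 0.0306]
ee_rot: [0.614, 0.789, -0.001, 0.001]
ft_force: [0.2, -7.1, -1.8]
width: 0.0299
grip_force: 3.3
```

```bash
python3 - <<'E'
from fit import *
go(.012,.0295,.0275)
E
```

```text
t 12.85 fix [0.0135 0.0292] z 0.0306 F [ 0.2 -7.1 -1.8] w 0.0299
shift frac [ 0.0017 -0.0074  0.0155] roll frac 0.0015 tilt z [ 0.001  -0.0031 -1.    ]
```

The core is home: force rises with no further motion, and its back is at y 37.2 against 37.5 nominal. Now the latch. I back off, rise, shut the fingers and go outside the knob.

Emit:
jog_arm([
  {"translation": [-0.06, 0, 0], "roll": 0},
  {"translation": [-0.07, 0, -0.25], "roll": 0},
  {"translation": [-0.2, 0.1, -0.35], "roll": 0},
  {"translation": [-0.36, 0.35, -0.35], "roll": 0},
  {"translation": [-0.36, 0.445, -0.35], "roll": 0},
], grip=-0.36)

```text
t: 13.48
eef_pos: [0.6678, -0.0861, 0.101]
ee_rot: [0.615, 0.789, 0.001, 0.001]
ft_force: [-0.8, -0.5, -0.7]
width: 0.0298
grip_force: 0.0
```

Emit:
jog_arm([
  {"translation": [0, 0, 0], "roll": 0},
  {"translation": [0, 0, 0], "roll": 0},
], grip=-1)

```text
t: 13.72
eef_pos: [0.6638, -0.084, 0.0998]
ee_rot: [0.614, 0.789, -0.0, -0.001]
ft_force: [-0.4, 0.8, -0.2]
width: 0.0134
grip_force: 0.0
```

```bash
python3 - <<'E'
from fit import *
go(.102,-.040,.054)
im,d,p=grab("wrist"); save("w6.png",im); P=cloud(d,p); X=w2f(P)*1e3; g=im.astype(int)
red=(g[...,0]>100)&(g[...,1]<70)&(g[...,2]<70)&(P[...,2]>.062)&(P[...,2]<.072)&(abs(X[...,0]-60)<60)&(abs(X[...,1]+20)<60)
if red.any(): print("knob",np.median(X[red],0),red.sum(),np.ptp(X[red],0))
E
```

```text
t 13.72 fix [ 0.1014 -0.0401] z 0.0998 F [-0.4  0.8 -0.2] w 0.0134
shift frac [0.0003 0.0034 0.2288] roll frac 0.0017 tilt z [-2.1e-03  9.0e-04 -1.0e+00]
knob [ 71.47752072 -39.83965627] 293 [10.94744593 11.36142962]
```

View pics/w6.png

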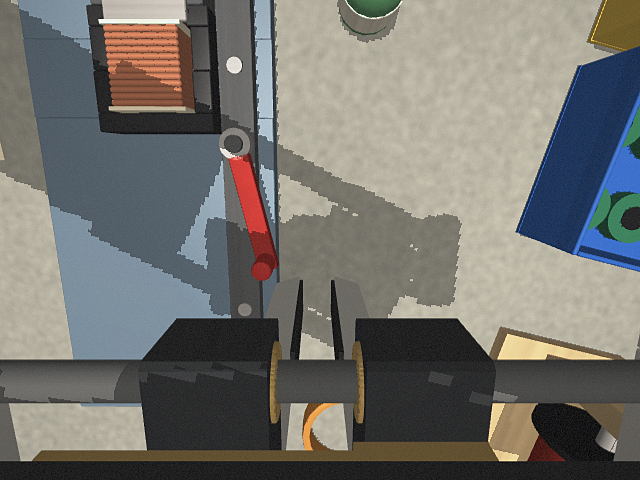

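The picture shows the core tight in the bobbin at (150,80), with the fingers at (318,300) outside the knob at (262,268). Before descending I check heights under the gripper body.

```bash
python3 - <<'E'
from fit import *
p=camera_params("top"); z=np.load("pics/top1.npz"); P=cloud(z["d"],p); X=w2f(P)
m=(X[...,0]>.08)&(X[...,0]<.22)&(X[...,1]>-.11)&(X[...,1]<.03); print(P[m][:,2].max())
m=(X[...,0]>.08)&(X[...,0]<.3)&(X[...,1]>-.25)&(X[...,1]<.1); print(P[m][:,2].max())
E
```

```text
0.009382362950208107
0.12355030034424347
```

Emit:
jog_arm([
  {"translation": [0, 0.003, 0.1], "roll": 0},
  {"translation": [0, 0.003, 0.2], "roll": 0},
  {"translation": [0, 0.003, 0.23], "roll": 0},
  {"translation": [0, 0.003, 0.23], "roll": 0},
])

```text
t: 14.28
eef_pos: [0.6646, -0.0841, 0.0529]
ee_rot: [0.614, 0.789, -0.001, -0.001]
ft_force: [-0.1, -0.6, -0.1]
width: 0.0008
grip_force: 0.0
```

```bash
python3 - <<'E'
from fit import *
go(.017,-.014,.054)
E
```

```text
t 14.28 fix [ 0.1021 -0.0404] z 0.0529 F [-0.1 -0.6 -0.1] w 0.0008
shift frac [ 0.1323 -0.4256 -0.0044] roll frac 0.0012 tilt z [-2.6e-03  7.0e-04 -1.0e+00]
```

Emit:
jog_arm([
  {"translation": [0, -0.045, -0.004], "roll": 0},
  {"translation": [0, -0.08, -0.004], "roll": 0},
  {"translation": [0, -0.12, -0.004], "roll": 0},
  {"translation": [0, -0.16, -0.004], "roll": 0},
  {"translation": [0.005, -0.2, -0.004], "roll": 0},
])

```text
t: 14.9
eef_pos: [0.6263, -0.0935, 0.0556]
ee_rot: [0.614, 0.789, 0.0, 0.0]
ft_force: [1.2, -1.3, 1.0]
width: 0.0002
grip_force: 0.5
```

Emit:
jog_arm([
  {"translation": [0.01, -0.05, 0], "roll": 0},
  {"translation": [0.03, -0.1, 0], "roll": 0},
  {"translation": [0.06, -0.15, 0], "roll": 0},
  {"translation": [0.09, -0.19, 0], "roll": 0},
  {"translation": [0.125, -0.225, 0], "roll": 0},
])

```text
t: 15.52
eef_pos: [0.5761, -0.0796, 0.0552]
ee_rot: [0.614, 0.789, 0.0, -0.0]
ft_force: [1.3, -0.5, 0.2]
width: 0.0005
grip_force: 0.4
```

```bash
python3 - <<'E'
from fit import *
go(.017,-.014,.054)
im,d,p=grab("wrist"); P=cloud(d,p); X=w2f(P)*1e3; g=im.astype(int)
red=(g[...,0]>80)&(g[...,1]<70)&(g[...,2]<70)&(P[...,2]>.062)&(P[...,2]<.072)&(abs(X[...,0]-20)<80)&(abs(X[...,1]+20)<60)
if red.any(): print("knob",np.median(X[red],0),red.sum(),np.ptp(X[red],0))
E
```

```text
t 15.53 fix [ 0.0175 -0.0144] z 0.0552 F [ 1.3 -0.5  0.2] w 0.0005
shift frac [ 0.0021 -0.0026  0.0061] roll frac 0.0013 tilt z [-0.  0. -1.]
knob [  0.45135328 -15.45345075] 467 [10.08934666 11.87634698]
```

Emit:
jog_arm([
  {"translation": [0, 0.04, 0], "roll": 0},
  {"translation": [-0.03, 0.04, -0.18], "roll": 0},
  {"translation": [-0.125, 0.0, -0.18], "roll": 0},
  {"translation": [-0.125, -0.13, -0.18], "roll": 0},
  {"translation": [-0.125, -0.13, -0.18], "roll": 0},
])

```text
t: 16.2
eef_pos: [0.556, -0.1113, 0.0899]
ee_rot: [0.615, 0.789, -0.0, -0.001]
ft_force: [0.4, -0.0, -0.2]
width: 0.0005
grip_force: 0.0
```

Emit:
jog_arm([
  {"translation": [0, 0, 0], "roll": 0},
  {"translation": [0, 0, 0.1], "roll": 0},
  {"translation": [0, 0, 0.185], "roll": 0},
  {"translation": [0, 0, 0.185], "roll": 0},
  {"translation": [0, 0, 0.185], "roll": 0},
])

```text
t: 16.82
eef_pos: [0.5582, -0.1106, 0.0543]
ee_rot: [0.614, 0.789, 0.0, 0.0]
ft_force: [1.0, -0.2, 0.2]
width: 0.0007
grip_force: 0.0
```

```bash
python3 - <<'E'
from fit import *
go(-.013,.017,.054)
E
```

```text
t 16.82 fix [-0.0075 -0.04  ] z 0.0543 F [ 1.  -0.2  0.2] w 0.0007
shift frac [ 0.2851 -0.0272  0.0015] roll frac 0.0016 tilt z [ 2.e-04 -0.e+00 -1.e+00]
```

Emit:
jog_arm([
  {"translation": [0.04, 0, 0], "roll": 0},
  {"translation": [0.075, 0, 0], "roll": 0},
  {"translation": [0.11, -0.01, 0], "roll": 0},
  {"translation": [0.145, -0.02, 0], "roll": 0},
  {"translation": [0.18, -0.03, 0], "roll": 0},
])

```text
t: 17.45
eef_pos: [0.5425, -0.0766, 0.0542]
ee_rot: [0.614, 0.789, -0.0, -0.0]
ft_force: [-0.4, -2.0, 0.7]
width: 0.0004
grip_force: 0.8
```

Emit:
jog_arm([
  {"translation": [0.03, 0, 0], "roll": 0},
  {"translation": [0.06, 0, 0], "roll": 0},
  {"translation": [0.08, 0, 0], "roll": 0},
  {"translation": [0.095, 0, 0], "roll": 0},
  {"translation": [0.1, 0, 0], "roll": 0},
])

```text
t: 18.08
eef_pos: [0.5383, -0.0576, 0.0543]
ee_rot: [0.614, 0.789, 0.0, 0.0]
ft_force: [0.3, -1.3, -0.5]
width: 0.0003
grip_force: 0.5
```

Emit:
jog_arm([
  {"translation": [0.004, 0, 0], "roll": 0},
  {"translation": [0.006, 0, 0], "roll": 0},
  {"translation": [0.006, 0, 0], "roll": 0},
])

```text
t: 18.45
eef_pos: [0.5381, -0.057, 0.0543]
ee_rot: [0.614, 0.789, -0.0, 0.0]
ft_force: [-1.0, -1.9, -1.1]
width: 0.0003
grip_force: 1.1
```

```bash
cat > knob.py <<'E'
from fit import *
go(-.013,.017,.054)
im,d,p=grab("wrist"); P=cloud(d,p); X=w2f(P)*1e3; g=im.astype(int)
red=(g[...,0]>80)&(g[...,1]<70)&(g[...,2]<70)&(abs(X[...,0]-20)<80)&(abs(X[...,1]-10)<60)
k=red&(P[...,2]>.062)&(P[...,2]<.072); a=red&(P[...,2]>.041)&(P[...,2]<.050)
if k.any(): q=np.median(X[k],0); print("knob",q,k.sum(),"phi",np.arctan2(55-q[0],31-q[1]))
if a.any(): print("arm",a.sum(),cv2.minAreaRect(X[a].astype(np.float32)))
E
python3 knob.py
```

```text
t 18.45 fix [-0.0139  0.0168] z 0.0543 F [-1.  -1.9 -1.1] w 0.0003
shift frac [0.001  0.0044 0.0015] roll frac 0.0012 tilt z [ 3.e-04 -5.e-04 -1.e+00]
knob [-16.988169    31.24859073] 554 phi 1.574249529589584
arm 2815 ((14.73629379272461, 42.37702178955078), (44.067237854003906, 70.87380981445312), 79.29320526123047)
```

Nearly or fully closed. I press a little more to confirm the stop.

Emit:
jog_arm([
  {"translation": [0.006, 0, 0], "roll": 0},
  {"translation": [0.01, 0, 0], "roll": 0},
  {"translation": [0.01, 0, 0], "roll": 0},
])

```text
t: 18.88
eef_pos: [0.538, -0.0567, 0.0544]
ee_rot: [0.614, 0.789, -0.001, 0.002]
ft_force: [0.1, -6.5, -1.4]
width: 0.0005
grip_force: 3.6
```

```bash
python3 knob.py
```

```text
t 18.88 fix [-0.0139  0.0171] z 0.0544 F [ 0.1 -6.5 -1.4] w 0.0005
shift frac [-0.0007  0.0043  0.002 ] roll frac 0.0019 tilt z [ 0.0013 -0.0037 -1.    ]
knob [-16.63518179  31.39131629] 556 phi 1.576258899560672
arm 2844 ((13.706184387207031, 45.49306106567383), (44.00981140136719, 71.10199737548828), 86.34355163574219)
```

At the stop: force rose to 6.5 N with no motion. Back off, rise and look.

Emit:
jog_arm([
  {"translation": [-0.08, 0, 0], "roll": 0},
  {"translation": [-0.15, 0, -0.15], "roll": 0},
  {"translation": [-0.25, 0, -0.4], "roll": 0},
  {"translation": [-0.35, 0, -0.65], "roll": 0},
  {"translation": [-0.35, 0, -0.7], "roll": 0},
])

```text
t: 19.55
eef_pos: [0.5577, -0.1246, 0.199]
ee_rot: [0.615, 0.789, 0.002, 0.004]
ft_force: [0.1, 1.6, -0.3]
width: 0.0005
grip_force: 0.0
```

Emit:
jog_arm([
  {"translation": [0, 0, 0], "roll": 0},
  {"translation": [0, 0, 0], "roll": 0},
  {"translation": [0, 0, 0], "roll": 0},
])

```text
t: 19.92
eef_pos: [0.5532, -0.1215, 0.1919]
ee_rot: [0.614, 0.789, -0.001, -0.002]
ft_force: [-0.5, 0.3, -0.2]
width: 0.0005
grip_force: 0.0
```

```bash
python3 - <<'E'
from knob import *
save("w7.png",im)
c=(P[...,2]>.044)&(P[...,2]<.050)&(X[...,0]>-30)&(X[...,0]<44.3)&(X[...,1]>37)&(X[...,1]<47)&(g.max(2)<110)
print("core x",X[c][:,0].min(),X[c][:,0].max(),"back y",[np.percentile(X[c&(abs(X[...,0]-x)<8)][:,1],1).round(2) for x in (-12,12,36)])
E
```

```text
t 19.93 fix [-0.015  -0.0494] z 0.1919 F [-0.5  0.3 -0.2] w 0.0005
shift frac [0.3303 0.0128 0.6905] roll frac 0.0021 tilt z [-0.004   0.0018 -1.    ]
knob [-16.55242356  30.03222528] 90 phi 1.557271757523675
arm 1166 ((12.759225845336914, 30.037349700927734), (70.4269790649414, 11.659477233886719), 0.17070409655570984)
core x -20.786152138003146 44.27083995337147 back y [np.float64(37.09), np.float64(37.13), np.float64(37.2)]
```

View pics/w7.png

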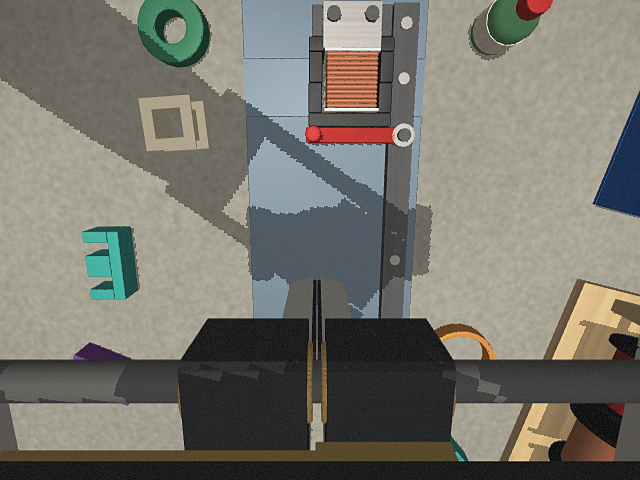

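The picture shows the red latch square across the core back, from (315,134) to (403,134), with the ferrite closed up to the clamped half and the bystanders where they were. The arm line is within 0.2° of closed. Handing in.

```bash
python3 -c "
from rig import robot; print(robot.sign_off())"
```

```text
the job is handed in; nothing more can be done
None
```

The job is handed in at about 20 s: the core half is home in the bobbin against the clamped half, the red latch is closed across its back (within 0.2° of closed), and no bystander in view had moved.

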